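# Tighten the record stand's screw eye with a steel pick

## Robot

A 6-joint arm with a two-finger parallel gripper is mounted at the origin on the work surface. World frame = base frame: x ahead of the robot, y to its left, z up, the work surface at z = 0. Lengths are in m, angles in rad, forces in N, time in s.
With the tool pointing down it reaches from about 0.4 to 0.825 m from the base axis. Payload 7 kg.
Tool frame: the origin (TCP) lies midway between the tips of the shut fingers; the grasp point (between the pads) lies 19 mm behind it; z points along the fingers, y is the line along which they close (so a half turn about z gives the same grasp; the last joint's range is limited). The gripper opens to 88 mm and grips with 3 to 60 N. Pads are 19 mm wide; open, the fingers measure 130 mm over their backs; the gripper's body (78 mm by 193 mm) begins 47 mm behind the grasp point.
Start: joints at [-0.976, 0.359, 0.012, 0, -1.224, -0.288], TCP at [0.204, -0.643, 0.193] pointing down, gripper open.
Joint ranges: [-3.07, 3.07], [-1.43, 2.12], [-1.02, 1.25], [-3.03, 1.67], [-3.05, -0], [-3.03, 3.03]. Speed limits (rad/s): [2.39, 2.39, 3.01, 3.14, 3.14, 3.14].

## Interface

Orientations are given as [roll, pitch, yaw] about the fixed x, y, z axes, in that order (R = Rz(yaw) Ry(pitch) Rx(roll)).
In Python, from station import get_state, grab_frame, calibration, job_done, boxes_of, regions_of, spot_point gives the robot as it stands. The module is installed in compiled form; this text tells all that it offers.
- The arm moves only by the tool arm_command, never from a script. Its argument "commands" is a list of rows, each an object of numbers: "tx", "ty", "tz": the shift along the tool's x, y, z each as a share of 25 cm, from -1 to 1; "twist": the turn about the tool's z as a share of 180 degrees, from -1 to 1. A call has exactly 8 rows; each row is the pose to reach, as a shift and turn from the pose commanded when the call began, along the tool's axes at that moment, turning the shorter way round; what a row does not reach only later rows make up. A row lasts 1/12 s, in which the tool goes at most 41.7 mm and 7.16 degrees, less where a joint would pass 70% of its speed; a pose out of reach is approached as far as the arm can. A call with a number of a shift or a turn outside -1 to 1 is refused whole. A call with a gripper value outside its range is refused whole. "claw" is the opening, from 0 (shut) to 1 (fully open), set as the call begins (left out, the last holds). The fingers move at their own pace and stop on an object; "grip_force" is the grip in N (left out, the last holds). Time passes only in rows, so rows that repeat a pose let the fingers close, or fill a call up. It gives the time, the measured TCP pose, the force, the opening and the grip force at its end, in the units of the state.
- get_state(): the state, without advancing time (a new reading comes with each control period).
- grab_frame(name): name is "scene" or "top" or "wrist"; returns the picture (480x640x3 uint8, red, green, blue); there is no depth.
- calibration(name): a dict with "camera_matrix" (3x3 intrinsics, pixels), "extrinsics" (4x4, takes a point from camera to world coordinates). Camera axes: x right, y down, z forward; pixel columns grow to the right and rows downward; lengths in m; the calibration is good to about 2 mm. A picture is of the moment at which its call begins: read the wrist's pose just before it. calibration takes no time and is no camera call; for the wrist camera it gives the pose at the moment of the call.
- job_done(): hands the job in; it is judged then, once.
Trained networks look in the newest picture that a camera, given by its name, has taken for a name from the list of things; names that differ only in an ending like _2 or _b are one class to them, and where a whole thing is asked for, a point or a joint stands for the part that bears it (a point fixed in the world has none). Each returns a list of dicts, best first, with "score" (0 to 1); they miss things now and then, are a little off and sometimes report something else, mostly with a low value. They report only what shows in the picture. A call takes as long as a camera call. They do not tell look-alikes from the thing itself.
- boxes_of(query, camera): "rect" ([left, top, right, bottom] in pixels, round what is visible of it).
- regions_of(query, camera): "region" (480x640 bool, what is visible of it) and "rect" ([left, top, right, bottom] in pixels, round what is visible of it).
- spot_point(query, camera): "uv" ([column, row] in pixels: a listed point, or the origin of a listed thing).
The state is a dict: "t": time; "q": joint angles; "qd": joint speeds; "joint_efforts": joint torques, N m; "eef_pos": TCP position; "ee_rot": TCP orientation; "force": force on the tool from outside, world axes, zero at the start; "moment": the same for the moment, N m; "width": finger opening in m; "gripper_force": force on a finger pad.
Only numpy, scipy, OpenCV 4.12 (cv2) and the standard library are available. Lean on these libraries where they do the work, as an engineer would, in place of code of your own. Each camera call takes 0.05 s, during which the arm holds its last target. There are 200 camera calls.

## Task

The clamp of the record stand is loose: take the orange-handled steel pick from its rest, slide its steel shaft through the loop of the screw eye on the stand's sloping board, and with it turn the eye clockwise (seen from above) until the eye's brass pointer lies in the green sector. Then draw the pick out and lay it back in the two notches of its rest the way it lay before, and let go. Turn the eye with the pick only, not with the gripper; keep off the two records, and leave the other things on the slab where they are.

Things in the scene. Friction and masses are not known exactly. Their poses are not given: they have to be found in the camera images.
- stand: Beech record stand, fixed, base 235 x 160 x 18 mm. Origin under it, 12 mm off its middle towards the clamp; z up, x from clamp to records. At its -x end a pale board, 100 mm up the slope x 120 mm wide, faces up and to -x: outward normal (-0.574, 0, 0.819), up-slope (0.819, 0, 0.574), face centre (-50, 0, 80) mm, where the eye's axis stands on it along the normal.
- green_mark (a point): Middle of the green sector painted on the sloping board, 34 mm from the eye's axis (it reaches from 21 to 47 mm), 0.75 rad clockwise from up-slope, so up-slope and towards the stand's -y. Axes as the stand's. Behind the board a felted jaw bar (stand x = 25 to 45 mm, top 94 mm high) creeps 7 mm to the front record as the eye is tightened.
- eye (a joint): Turn of the steel screw eye about the board's normal, rad, growing clockwise from above. At 0 its brass pointer (36 mm from the axis, 3 to 6 mm over the board) points up-slope and the hole runs along the stand's y. Pointer mid-sector at 0.75, in it from 0.56 to 0.94. Starts at -0.50 to -0.20; limits -1.0 and 1.6. Friction 0.07 N m: it stays where left.
- eye_loop (a point): Centre of the eye's loop, on its axis, 52 mm out from the board. Loop: ring of 8 mm steel wire, hole 17 mm, 34 mm over all, on a 9 mm shank. Turns with the eye: z the board's outward normal, y along the hole (the way a rod goes through; the stand's +y at joint 0), x along the pointer. The pick's shaft has about 0.8 rad of play before it drives the eye.
- pick: Steel pick, 185 mm long, about 90 g, loose. x runs along it to the tip. Round orange handle 14 mm thick from x = -60 to 45 mm, round steel shaft 10 mm thick from 45 to 105 mm, then a tapered point to 125 mm. Origin on its centre line in the handle: a good place to grip, clear of the notches.
- pick_tip (a point): The point of the pick, 125 mm along x from its origin.
- rest: Dark wooden rest, fixed, base 190 x 70 x 12 mm from x = -75 to 115 mm; origin on its underside. Two V notches (90 deg, 37 mm wide at the mouth, 8 mm thick, tops 58 to 62 mm high) at x = -36 and 75 mm. The pick lies level in them along x, tip to +x, centre line 50 mm above the slab, its origin over the rest's within 6 mm.
- record1: Front black 175 mm record with red label, standing upright in the stand, 2 mm thick, at the stand's x = 46 mm, top at 193 mm; its origin is at its lowest point. Its flat faces look along the stand's x.
- record2: Rear black record with yellow label, the same, at the stand's x = 75 mm.
- weight: Chrome record weight, 76 mm across, 70 mm high, origin at the centre of its underside. Bystander.
- bottle: Squat amber bottle, 64 mm across, 95 mm high, origin at the centre of its underside. Bystander.
- brush: Orange record brush, 120 x 34 x 34 mm, origin at the centre of its underside. Bystander.
- adaptor: Aluminium single adaptor, disc 38 mm across, 12 mm high, origin at the centre of its underside. Bystander.
- pad: Blue cleaning pad block, 80 x 50 x 28 mm, origin at the centre of its underside. Bystander.
- gel: Small green glass jar with white cap, 40 mm across, 50 mm high, origin at the centre of its underside. Bystander.
Mind the look-alikes: they are no part of the job. There is more than one size of the rest; the one meant has the size given above.

How it is judged:
On the way, in this order (a step that is already met when the one before it is completed fails the run):
1. the pick's shaft is through the loop of the screw eye (y of eye_loop in the frame of pick between -0.01 and 0.01 m and z of eye_loop in the frame of pick between -0.01 and 0.01 m and x of eye_loop in the frame of pick between 0.043 and 0.115 m and angle between the x axis of pick and the y axis of eye_loop, either way round below 1.1 rad), for 0.2 s.
2. with the pick still through the loop, the eye is turned so that its pointer is in the green sector (all of step 1 and value of joint eye between 0.56 and 0.94 rad), for 0.2 s.
At the end, for the whole second after the job is handed in: The eye's pointer is in the green sector (joint 0.75 within 0.19 rad) and still; the pick lies at rest in both notches of its rest, tip to the same end as before (within 22 mm along, 6 mm across, 5 mm in height and 0.12 rad), released (value of joint eye between 0.56 and 0.94 rad and y of pick in the frame of rest between -0.006 and 0.006 m and z of pick in the frame of rest between 0.045 and 0.055 m and x of pick_tip in the frame of rest between 0.103 and 0.147 m and angle between the x axis of pick and the x axis of rest, either way round below 0.12 rad and linear speed of pick below 0.02 m/s and velocity of joint eye between -0.05 and 0.05 rad/s); the robot touches nothing.
It fails at once if the gripper pushes on the screw eye itself (over 3 N) (contact force between any of the fingers, the arm and eye above 3 N).
It fails at once if a record is pushed by the robot or the pick (over 3 N) (contact force between any of the fingers, the arm, pick and record1 above 3 N or contact force between any of the fingers, the arm, pick and record2 above 3 N).
It fails at once if another thing on the slab is moved by over 20 mm (distance of any of weight, bottle, brush, adaptor, pad, gel from where it was at the start of the episode above 0.02 m).
It also fails if it takes over 58 s, if anything falls off the work surface, if the arm or the gripper's body presses on something with over 40 N, if the wrist force passes 120 N, or if a joint passes its speed limit or range.

## Working session

There is one attempt and no reset: what is moved stays moved. The work goes in short steps, Python scripts to look and compute and a tool call to move; the robot and the scene stay as the last step left them, time stands still between calls to the robot, and variables do not carry over. Pictures are saved under pics/ and viewed, at most 10 in all, crops included, and the job is handed in when it is done.

Besides the shell and the picture viewer there is one more tool, called after ">>>" as a command line: name --argument value ..., lists and objects as JSON in quotes. arm_command: Moves the arm, as the interface text tells. Shift numbers are shares of 25 cm and turn numbers shares of 180 degrees, none past 1 either way. Its arguments: {"type":"object","properties":{"commands":{"type":"array"},"claw":{"type":"number"},"grip_force":{"type":"number"}},"required":["commands"]}

```bash
mkdir -p pics; python3 - <<'E'
from station import *
import cv2,numpy as np
s=get_state();print(s['t'],s['eef_pos'],s['ee_rot'],s['width'])
ims=[]
for c in ['scene','top']:
    im=grab_frame(c);cv2.imwrite(f'pics/{c}0.png',im[:,:,::-1])
    k=calibration(c);print(c,np.round(k['camera_matrix'],1).tolist(),np.round(k['extrinsics'],3).tolist())
    for n in ['stand','green_mark','eye_loop','pick','pick_tip','rest']:
        print(n,[(round(d['score'],2),np.round(d['uv']).tolist()) for d in spot_point(n,c)][:4])
E
```

```text
0.0 [ 0.20363926 -0.64296968  0.19210179] [ 3.13990064e+00 -1.62484836e-04 -2.83494110e+00] 0.08738591444725974
scene [[484.7, 0.0, 321.8], [0.0, 484.7, 239.1], [0.0, 0.0, 1.0]] [[0.618, 0.62, -0.483, 1.059], [0.786, -0.475, 0.397, -0.48], [0.016, -0.625, -0.78, 0.871], [0.0, 0.0, 0.0, 1.0]]
stand [(0.72, [412.0, 254.0]), (0.51, [401.0, 221.0])]
green_mark [(0.63, [401.0, 224.0])]
eye_loop [(0.72, [398.0, 197.0])]
pick [(0.62, [219.0, 283.0]), (0.52, [268.0, 221.0]), (0.41, [159.0, 374.0])]
pick_tip [(0.85, [266.0, 251.0])]
rest [(0.9, [225.0, 302.0]), (0.83, [163.0, 254.0]), (0.61, [428.0, 262.0])]
top [[559.1, 0.0, 315.7], [0.0, 559.1, 242.8], [0.0, 0.0, 1.0]] [[-0.006, -0.986, 0.167, 0.337], [-1.0, 0.006, -0.001, -0.044], [-0.0, -0.167, -0.986, 1.28], [0.0, 0.0, 0.0, 1.0]]
stand [(0.89, [255.0, 191.0]), (0.45, [394.0, 178.0])]
green_mark [(0.7, [254.0, 173.0]), (0.69, [260.0, 196.0])]
eye_loop [(0.45, [248.0, 211.0])]
pick [(0.78, [430.0, 255.0]), (0.59, [137.0, 249.0])]
pick_tip [(0.63, [375.0, 261.0])]
rest [(0.91, [427.0, 258.0]), (0.57, [445.0, 338.0])]
```

View pics/scene0.png

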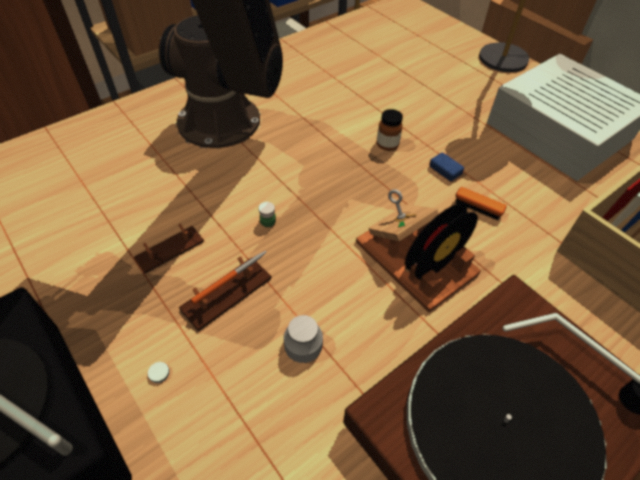

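View pics/top0.png

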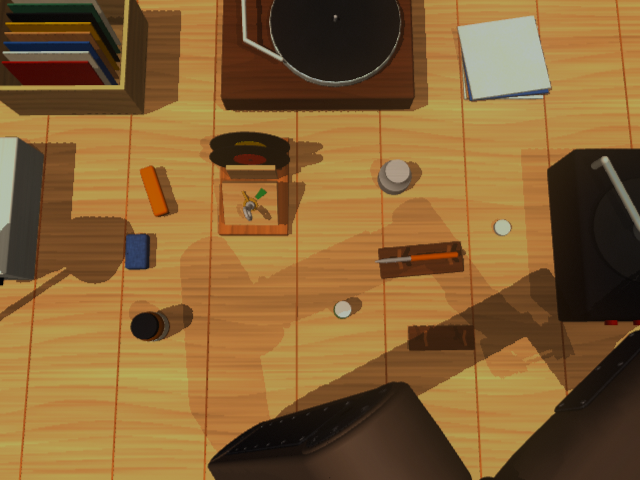

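The scene picture shows the pick on its rest at about (225,285), an empty smaller rest at (168,250), and the stand with its eye at (397,197). Possible confusions:
- **Orange things:** the pick at top (430,255) and the brush at (154,190).
- **Rests:** the one bearing the pick at top (420,260) and the small empty one at (441,338).

I choose the pick and rest at (425,257) and will check them in a close crop.

```bash
cat > h.py <<'E'
from station import *
import cv2,numpy as np
from scipy.spatial.transform import Rotation as R
def ray(c,uv,cal=None):
    k=cal or calibration(c);E=np.array(k['extrinsics']);d=np.linalg.inv(k['camera_matrix'])@[uv[0],uv[1],1]
    return E[:3,3],E[:3,:3]@d
def plane(c,uv,z,cal=None):
    o,d=ray(c,uv,cal);return o+d*(z-o[2])/d[2]
def proj(c,p,cal=None):
    k=cal or calibration(c);E=np.linalg.inv(k['extrinsics']);q=E[:3,:3]@p+E[:3,3];q=np.array(k['camera_matrix'])@q;return q[:2]/q[2]
def tri(rs):
    A=0;b=0
    for o,d in rs:
        d=d/np.linalg.norm(d);P=np.eye(3)-np.outer(d,d);A=A+P;b=b+P@o
    return np.linalg.solve(A,b)
def go(p,yaw=None):
    "shift (tool axes, shares of 25cm) and twist share to TCP p; yaw = world yaw of tool x"
    s=get_state();r=R.from_euler('xyz',s['ee_rot']);t=r.inv().apply(np.array(p)-s['eef_pos'])/.25
    tw=0
    if yaw is not None:
        cur=np.arctan2(*r.as_matrix()[[1,0],0]);tw=-((yaw-cur+np.pi)%(2*np.pi)-np.pi)/np.pi
    return np.round(t,4).tolist(),round(tw,4)
E
python3 - <<'E'
from h import *
t=grab_frame('top');cv2.imwrite('pics/crop1.png',cv2.resize(t[220:360,360:520,::-1],None,fx=4,fy=4,interpolation=2))
a=regions_of('pick','top');print([(d['score'],d['rect']) for d in a])
(c,wh,an)=cv2.minAreaRect(np.argwhere(a[0]['region'])[:,::-1].astype(np.float32));print(c,wh,an)
b=cv2.boxPoints((c,wh,an));print([plane('top',x,.05).round(3).tolist() for x in b])
for n in ['rest','stand']:
  a=regions_of(n,'top')
  for d in a:
    m=cv2.minAreaRect(np.argwhere(d['region'])[:,::-1].astype(np.float32));print(n,round(d['score'],2),m,[plane('top',x,.012).round(3).tolist() for x in cv2.boxPoints(m)])
print('pick',tri([ray('scene',(219,283)),ray('top',(430,255))]),plane('top',(430,255),.05))
print('tip',tri([ray('scene',(266,251)),ray('top',(375,261))]),plane('top',(375,261),.05))
print('loop',tri([ray('scene',(398,197)),ray('top',(248,211))]),plane('top',(248,211),.1226))
print('stand',plane('top',(255,191),0),plane('scene',(412,254),0))
E
```

```text
[(0.82, [378.1, 249.9, 458.8, 261.3])]
(416.9836120605469, 256.8197021484375) (7.0617876052856445, 80.39574432373047) 84.80557250976562
[[0.513, -0.18, 0.05], [0.529, -0.359, 0.05], [0.513, -0.359, 0.05], [0.497, -0.181, 0.05]]
rest 0.95 ((440.9546203613281, 337.4130859375), (24.25942611694336, 65.8144302368164), 88.99491119384766) [[0.362, -0.251, 0.012], [0.364, -0.398, 0.012], [0.31, -0.397, 0.012], [0.309, -0.25, 0.012]]
rest 0.55 ((419.56097412109375, 259.7518310546875), (31.65287971496582, 84.23707580566406), 85.36454010009766) [[0.541, -0.184, 0.012], [0.556, -0.378, 0.012], [0.483, -0.38, 0.012], [0.468, -0.188, 0.012]]
stand 0.66 ((249.0, 183.5), (105.0, 80.0), 90.0) [[0.824, 0.207, 0.012], [0.823, 0.017, 0.012], [0.568, 0.016, 0.012], [0.57, 0.201, 0.012]]
stand 0.23 ((420.1323547363281, 259.7865295410156), (31.949504852294922, 83.47500610351562), 85.76361083984375) [[0.542, -0.187, 0.012], [0.555, -0.378, 0.012], [0.481, -0.38, 0.012], [0.468, -0.19, 0.012]]
pick [ 0.51626373 -0.29821661  0.05360504] [ 0.51683384 -0.29887776  0.05      ]
tip [ 0.50399346 -0.17661162  0.04955782] [ 0.50407268 -0.1763246   0.05      ]
loop [0.60354104 0.09928001 0.12245498] [0.60262678 0.09818614 0.1226    ]
stand [0.67900494 0.0974503  0.        ] [0.67744842 0.09738822 0.        ]
```

View pics/crop1.png

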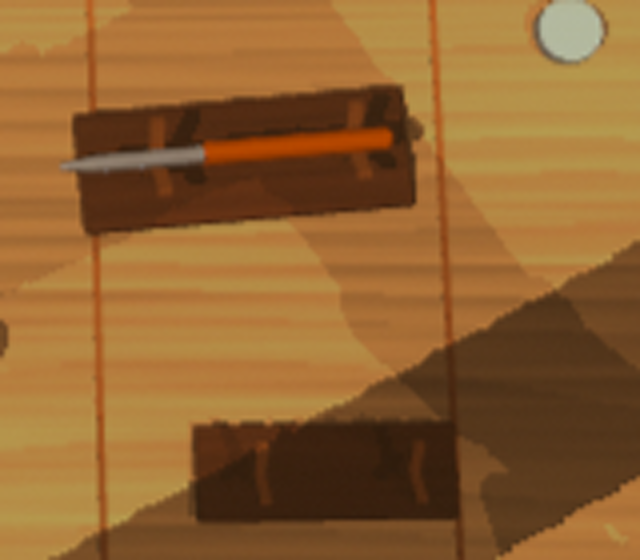

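The crop shows the orange-handled pick in the larger rest, tip to the left at crop (62,166). The small rest below is empty. I'll move over the pick for a close look.

```bash
python3 - <<'E'
from h import *
print(go([.5165,-.2985,.2],-1.48), get_state()['t'])
E
```

```text
([-1.609, 0.9377, -0.0276], np.float64(-0.4313)) 0.9
```

>>> arm_command --commands '[{"tx":-0.8,"ty":0.47,"tz":-0.01,"twist":-0.21},{"tx":-0.8,"ty":0.47,"tz":-0.01,"twist":-0.21},{"tx":-0.8,"ty":0.47,"tz":-0.01,"twist":-0.21},{"tx":-0.8,"ty":0.47,"tz":-0.01,"twist":-0.21},{"tx":-0.8,"ty":0.47,"tz":-0.01,"twist":-0.21},{"tx":-0.8,"ty":0.47,"tz":-0.01,"twist":-0.21},{"tx":-0.8,"ty":0.47,"tz":-0.01,"twist":-0.21},{"tx":-0.8,"ty":0.47,"tz":-0.01,"twist":-0.21}]' --claw 0.6

```text
t: 1.57
eef_pos: [0.3601, -0.4701, 0.196]
ee_rot: [-3.141, -0.0, -2.173]
force: [-0.3, -1.0, -0.6]
width: 0.0526
gripper_force: 0.0
```

```bash
python3 - <<'E'
from h import *
print(go([.5165,-.2985,.2],-1.48), get_state()['t'])
E
```

```text
([-0.9199, -0.127, -0.016], np.float64(-0.2205)) 1.5667
```

>>> arm_command --commands '[{"tx":-0.92,"ty":-0.127,"tz":-0.016,"twist":-0.22},{"tx":-0.92,"ty":-0.127,"tz":-0.016,"twist":-0.22},{"tx":-0.92,"ty":-0.127,"tz":-0.016,"twist":-0.22},{"tx":-0.92,"ty":-0.127,"tz":-0.016,"twist":-0.22},{"tx":-0.92,"ty":-0.127,"tz":-0.016,"twist":-0.22},{"tx":-0.92,"ty":-0.127,"tz":-0.016,"twist":-0.22},{"tx":-0.92,"ty":-0.127,"tz":-0.016,"twist":-0.22},{"tx":-0.92,"ty":-0.127,"tz":-0.016,"twist":-0.22}]'

```text
t: 2.23
eef_pos: [0.5162, -0.2997, 0.1993]
ee_rot: [3.141, 0.0, -1.484]
force: [0.2, -0.9, -0.1]
width: 0.0525
gripper_force: 0.0
```

```bash
python3 - <<'E'
from h import *
s=get_state();print(s['t'],s['eef_pos'],s['ee_rot'])
k=calibration('wrist');im=grab_frame('wrist');cv2.imwrite('pics/w1.png',im[:,:,::-1])
P=spot_point('pick','wrist');T=spot_point('pick_tip','wrist')
print([(d['score'],d['uv'],plane('wrist',d['uv'],.05,k)) for d in P[:2]],[(d['score'],d['uv'],plane('wrist',d['uv'],.05,k)) for d in T[:2]])
for d in regions_of('pick','wrist')[:1]:
    m=cv2.minAreaRect(np.argwhere(d['region'])[:,::-1].astype(np.float32));b=np.array([plane('wrist',x,.05,k)[:2] for x in cv2.boxPoints(m)]);print(d['score'],b.round(4).tolist(),b.mean(0))
print(np.array(k['extrinsics']).round(3).tolist())
E
```

```text
2.2333 [ 0.51621563 -0.29968036  0.19926122] [ 3.14102617e+00  7.24220475e-05 -1.48368112e+00]
[(0.88, [323.4, 215.5], array([ 0.51453301, -0.29833228,  0.05      ]))] []
0.89 [[0.5251, -0.3592], [0.5122, -0.3603], [0.4976, -0.2053], [0.512, -0.204]] [ 0.5117271  -0.28217777]
[[-0.996, -0.083, -0.025, 0.523], [-0.087, 0.961, 0.263, -0.371], [0.002, 0.264, -0.965, 0.391], [0.0, 0.0, 0.0, 1.0]]
```

View pics/w1.png

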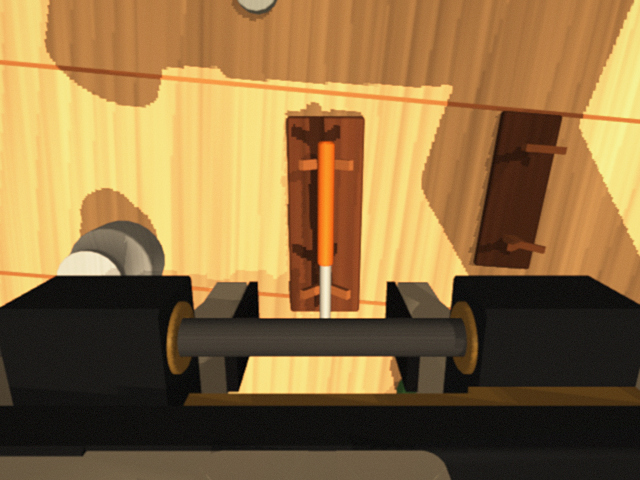

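The wrist picture shows the pick lying straight under the gripper, its handle from (327,145) to (325,265), between the fingers' columns. I'll descend and grip.

>>> arm_command --commands '[{"ty":0.005,"tz":0.16},{"ty":0.005,"tz":0.3},{"ty":0.005,"tz":0.42},{"ty":0.005,"tz":0.52},{"ty":0.005,"tz":0.6},{"ty":0.005,"tz":0.65},{"ty":0.005,"tz":0.672},{"ty":0.005,"tz":0.672}]'

```text
invalid input
```

>>> arm_command --commands '[{},{},{},{},{},{},{},{}]' --claw 0 --grip_force 55

```text
invalid input
```

>>> arm_command --commands '[{"tz":-0.05},{"tz":-0.15},{"tz":-0.3},{"tz":-0.45},{"tz":-0.55},{"tz":-0.6},{"tz":-0.62},{"tz":-0.62}]'

```text
invalid input
```

>>> arm_command --commands '[{"tx":0,"ty":0.005,"tz":0.16,"twist":0},{"tx":0,"ty":0.005,"tz":0.3,"twist":0},{"tx":0,"ty":0.005,"tz":0.42,"twist":0},{"tx":0,"ty":0.005,"tz":0.52,"twist":0},{"tx":0,"ty":0.005,"tz":0.6,"twist":0},{"tx":0,"ty":0.005,"tz":0.65,"twist":0},{"tx":0,"ty":0.005,"tz":0.672,"twist":0},{"tx":0,"ty":0.005,"tz":0.672,"twist":0}]'

```text
t: 3.1
eef_pos: [0.5132, -0.3006, 0.0304]
ee_rot: [3.139, 0.001, -1.486]
force: [0.8, 0.5, 0.6]
width: 0.053
gripper_force: 0.0
```

>>> arm_command --commands '[{"tx":0,"ty":0,"tz":0,"twist":0},{"tx":0,"ty":0,"tz":0,"twist":0},{"tx":0,"ty":0,"tz":0,"twist":0},{"tx":0,"ty":0,"tz":0,"twist":0},{"tx":0,"ty":0,"tz":0,"twist":0},{"tx":0,"ty":0,"tz":0,"twist":0},{"tx":0,"ty":0,"tz":0,"twist":0},{"tx":0,"ty":0,"tz":0,"twist":0}]' --claw 0 --grip_force 55

```text
t: 3.77
eef_pos: [0.5147, -0.2999, 0.0317]
ee_rot: [-3.141, -0.0, -1.484]
force: [0.7, -0.2, 0.1]
width: 0.005
gripper_force: 0.0
```

```bash
python3 - <<'E'
from h import *
s=get_state();print(s['t'],s['eef_pos'],s['width'],s['gripper_force'])
im=grab_frame('wrist');s2=grab_frame('scene');t=grab_frame('top')
a=np.vstack([cv2.resize(s2[200:350,140:340],(400,300)),cv2.resize(t[215:305,360:480],(400,300))])
cv2.imwrite('pics/c2.png',np.hstack([cv2.resize(im,(400,300)),a[:300]])[:,:,::-1]);
E
```

```text
3.7667 [ 0.51465282 -0.29987016  0.03166592] 0.005015377589654342 0.0
```

View pics/c2.png

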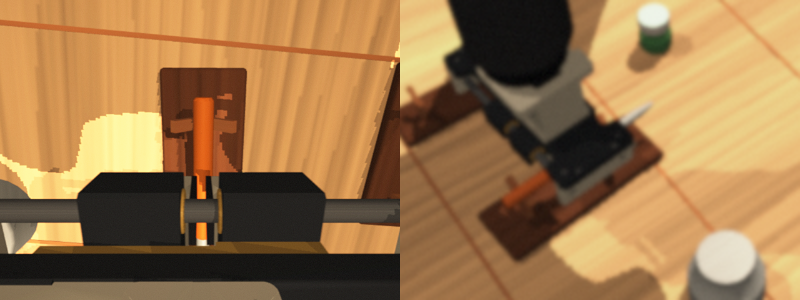

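The picture shows the handle still lying in the notches between the fingers. The fingers may still be closing, so I'll let them settle.

>>> arm_command --commands '[{"tx":0,"ty":0,"tz":0,"twist":0},{"tx":0,"ty":0,"tz":0,"twist":0},{"tx":0,"ty":0,"tz":0,"twist":0},{"tx":0,"ty":0,"tz":0,"twist":0},{"tx":0,"ty":0,"tz":0,"twist":0},{"tx":0,"ty":0,"tz":0,"twist":0},{"tx":0,"ty":0,"tz":0,"twist":0},{"tx":0,"ty":0,"tz":0,"twist":0}]'

```text
t: 4.58
eef_pos: [0.5145, -0.2999, 0.0315]
ee_rot: [3.142, 0.0, -1.484]
force: [0.5, -0.5, 0.3]
width: 0.0003
gripper_force: 0.0
```

```bash
python3 - <<'E'
from h import *
im=grab_frame('wrist');s2=grab_frame('scene');t=grab_frame('top')
cv2.imwrite('pics/c3.png',np.hstack([cv2.resize(im[100:430,220:440],(400,600)),np.vstack([cv2.resize(s2[210:330,170:290],(400,300),interpolation=2),cv2.resize(t[215:305,360:480],(400,300),interpolation=2)])])[:,:,::-1]);
for c in ['scene','top']:
  print([(n,d['score'],d['uv'],plane(c,d['uv'],.05)) for n in ['pick','pick_tip'] for d in spot_point(n,c)])
E
```

```text
[('pick', 0.58, [221.6, 284.5], array([ 0.52011516, -0.29522097,  0.05      ])), ('pick', 0.58, [267.8, 221.0], array([ 0.43681038, -0.12658359,  0.05      ])), ('pick_tip', 0.71, [268.5, 249.5], array([ 0.50405283, -0.17054481,  0.05      ]))]
[('pick', 0.45, [432.9, 254.4], array([ 0.51814509, -0.3053778 ,  0.05      ])), ('pick_tip', 0.71, [395.4, 180.3], array([ 0.68890843, -0.22704014,  0.05      ]))]
```

View pics/c3.png

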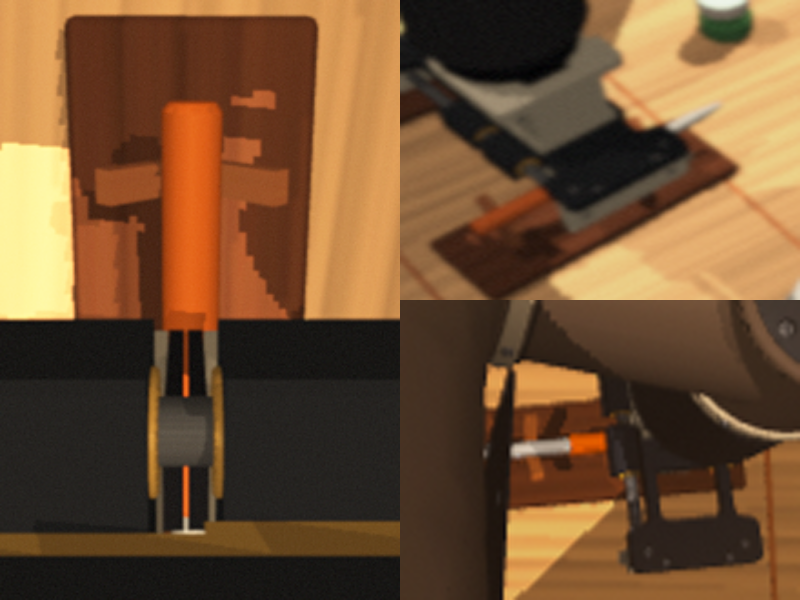

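```bash
python3 - <<'E'
from h import *
print(tri([ray('wrist',(324.5,160)),ray('scene',(193.4,300))]))
s=get_state();print(s['q'],s['force'],s['moment'])
cal=calibration('wrist')
w=[plane('wrist',(u,200),.05,cal) for u in (220+163*.55,220+219*.55)];print(w)
E
```

```text
[ 0.51858173 -0.35786887  0.05117579]
[-1.99857373e-01  3.79993680e-01 -3.65204128e-01 -1.46417618e-05
 -8.25553801e-01  2.86739304e-01] [ 0.6294804  -0.27075908 -0.31467073] [ 0.02202926  0.07199932 -0.04854867]
[array([ 0.52338047, -0.34056118,  0.05      ]), array([ 0.51029046, -0.34169807,  0.05      ])]
```

```bash
python3 - <<'E'
from h import *
s=get_state();r=R.from_euler('xyz',s['ee_rot']);k=calibration('wrist');print(np.round(k['camera_matrix'],0).tolist())
for n,z in [('tcp',0),('grasp',-.019),('body',-.066)]:
  for y in(-.026,0,.026):
    p=s['eef_pos']+r.apply([0,y,z]);print(n,y,proj('wrist',p,k).round(),proj('scene',p).round(),proj('top',p).round())
E
```

```text
[[410.0, 0.0, 322.0], [0.0, 410.0, 238.0], [0.0, 0.0, 1.0]]
tcp -0.026 [269. 276.] [227. 297.] [427. 246.]
tcp 0 [322. 276.] [220. 289.] [429. 257.]
tcp 0.026 [374. 276.] [212. 281.] [430. 269.]
grasp -0.026 [264. 291.] [226. 292.] [429. 244.]
grasp 0 [322. 291.] [218. 284.] [431. 256.]
grasp 0.026 [379. 291.] [211. 276.] [432. 268.]
body -0.026 [246. 344.] [222. 279.] [433. 241.]
body 0 [322. 344.] [214. 270.] [435. 253.]
body 0.026 [398. 344.] [207. 262.] [437. 265.]
```

>>> arm_command --commands '[{"tx":0,"ty":0,"tz":-0.04,"twist":0},{"tx":0,"ty":0,"tz":-0.08,"twist":0},{"tx":0,"ty":0,"tz":-0.12,"twist":0},{"tx":0,"ty":0,"tz":-0.16,"twist":0},{"tx":0,"ty":0,"tz":-0.16,"twist":0},{"tx":0,"ty":0,"tz":-0.16,"twist":0},{"tx":0,"ty":0,"tz":-0.16,"twist":0},{"tx":0,"ty":0,"tz":-0.16,"twist":0}]'

```text
t: 5.6
eef_pos: [0.5141, -0.2998, 0.0711]
ee_rot: [3.141, 0.0, -1.484]
force: [-1.4, 0.2, -0.1]
width: 0.0004
gripper_force: 0.0
```

```bash
python3 - <<'E'
from h import *
im=grab_frame('wrist');s2=grab_frame('scene')
cv2.imwrite('pics/c4.png',np.hstack([cv2.resize(im[100:430,220:440],(400,600)),np.vstack([cv2.resize(s2[210:330,170:290],(400,300),interpolation=2)]*2)])[:300+300,:,::-1]);
E
```

```text
(no output)
```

View pics/c4.png

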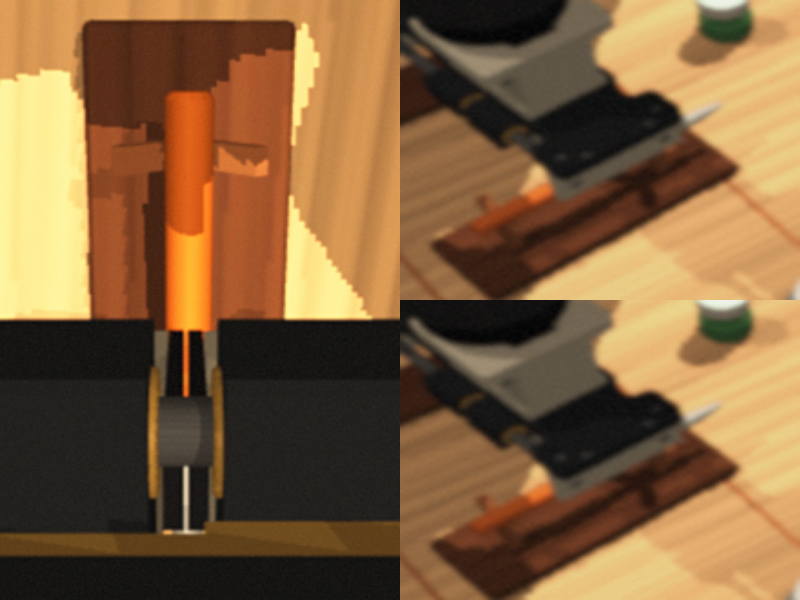

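```bash
python3 - <<'E'
from h import *
s=get_state();r=R.from_euler('xyz',s['ee_rot'])
f=lambda c,p:((np.array(proj('scene',s['eef_pos']+r.apply(p)))-[170,210])*400/120*[1,.75]+[400,0]).round()
for x in(-.039,.039):
  for y in (-.0965,.0965):
   for z in (-.066,-.09): print(x,y,z,f('scene',[x,y,z]))
print('tip',f('',[0,0,0]),f('',[0,0,-.03]))
im=grab_frame('scene');c=im[150:330,130:330];cv2.imwrite('pics/c5.png',cv2.resize(c[:,:,::-1],(667,600),interpolation=2))
E
```

```text
-0.039 -0.0965 -0.066 [699. 170.]
-0.039 -0.0965 -0.09 [696. 151.]
-0.039 0.0965 -0.066 [497.  22.]
-0.039 0.0965 -0.09 [490.   2.]
0.039 -0.0965 -0.066 [583. 232.]
0.039 -0.0965 -0.09 [576. 214.]
0.039 0.0965 -0.066 [384.  73.]
0.039 0.0965 -0.09 [374.  53.]
tip [555. 170.] [547. 148.]
```

View pics/c5.png

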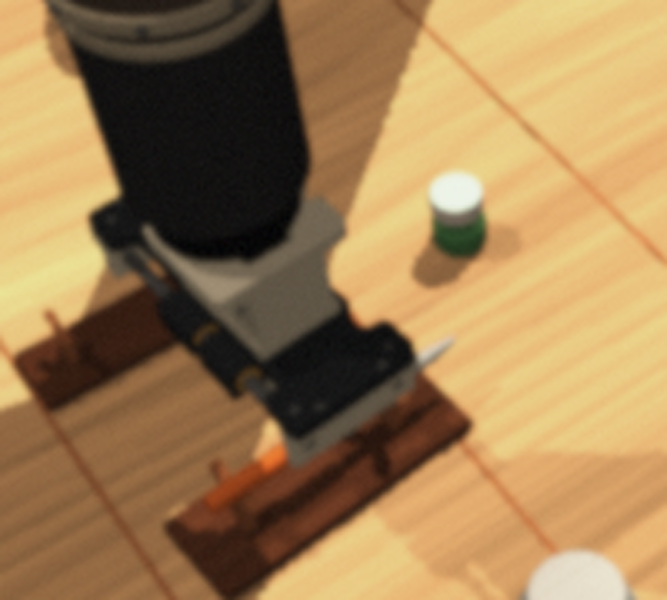

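The pick did not move, and the fingers shut above it without touching. The fingertips must end higher than the stated TCP. I'll go about 15 mm deeper with the fingers open, watching the force.

>>> arm_command --commands '[{"tx":0,"ty":0,"tz":0,"twist":0},{"tx":0,"ty":0,"tz":0,"twist":0},{"tx":0,"ty":0,"tz":0,"twist":0},{"tx":0,"ty":0,"tz":0.04,"twist":0},{"tx":0,"ty":0,"tz":0.1,"twist":0},{"tx":0,"ty":0,"tz":0.16,"twist":0},{"tx":0,"ty":0,"tz":0.2,"twist":0},{"tx":0,"ty":0,"tz":0.22,"twist":0}]' --claw 0.5

```text
t: 6.42
eef_pos: [0.5134, -0.2996, 0.0145]
ee_rot: [3.139, 0.001, -1.484]
force: [-0.8, 0.5, 0.2]
width: 0.0431
gripper_force: 0.0
```

>>> arm_command --commands '[{"tx":0,"ty":0,"tz":0,"twist":0},{"tx":0,"ty":0,"tz":0,"twist":0},{"tx":0,"ty":0,"tz":0,"twist":0},{"tx":0,"ty":0,"tz":0,"twist":0},{"tx":0,"ty":0,"tz":0,"twist":0},{"tx":0,"ty":0,"tz":0,"twist":0},{"tx":0,"ty":0,"tz":0,"twist":0},{"tx":0,"ty":0,"tz":0,"twist":0}]' --claw 0

```text
t: 7.08
eef_pos: [0.5135, -0.3001, 0.0172]
ee_rot: [3.14, 0.0, -1.484]
force: [-3.9, -0.8, 4.1]
width: 0.0114
gripper_force: 55.0
```

```bash
python3 - <<'E'
from h import *
im=grab_frame('wrist');s2=grab_frame('scene');s=get_state();print(s['width'],s['gripper_force'],s['force'],s['moment'],s['joint_efforts'])
for n in ['pick','pick_tip']: print(n,[(d['score'],d['uv']) for d in spot_point(n,'scene')])
E
```

```text
0.011115057549495606 54.990965723991394 [-4.1004109  -0.22398272  5.06237959] [-0.1237471   1.72924095 -0.02137403] [ 1.47083536e+00 -5.19366682e+01  2.35358888e+01  4.82690379e+00
  1.61785305e+00 -8.22537550e-03]
pick [(0.8, [217.9, 281.8])]
pick_tip [(0.58, [266.1, 251.0])]
```

Gripped now, but only on the top of the handle (11 mm opening against 14 mm). That puts the real tips about 37 mm short of the stated TCP. I'll open, go 14 mm deeper and grip again.

>>> arm_command --commands '[{"tx":0,"ty":0,"tz":0,"twist":0},{"tx":0,"ty":0,"tz":0,"twist":0},{"tx":0,"ty":0,"tz":0,"twist":0},{"tx":0,"ty":0,"tz":0,"twist":0},{"tx":0,"ty":-0.004,"tz":0.02,"twist":0},{"tx":0,"ty":-0.004,"tz":0.04,"twist":0},{"tx":0,"ty":-0.004,"tz":0.054,"twist":0},{"tx":0,"ty":-0.004,"tz":0.054,"twist":0}]' --claw 0.4

```text
t: 7.95
eef_pos: [0.5148, -0.2996, 0.0017]
ee_rot: [3.14, 0.001, -1.484]
force: [0.4, -0.2, -0.0]
width: 0.0352
gripper_force: 0.0
```

>>> arm_command --commands '[{"tx":0,"ty":0,"tz":0,"twist":0},{"tx":0,"ty":0,"tz":0,"twist":0},{"tx":0,"ty":0,"tz":0,"twist":0},{"tx":0,"ty":0,"tz":0,"twist":0},{"tx":0,"ty":0,"tz":0,"twist":0},{"tx":0,"ty":0,"tz":0,"twist":0},{"tx":0,"ty":0,"tz":0,"twist":0},{"tx":0,"ty":0,"tz":0,"twist":0}]' --claw 0

```text
t: 8.62
eef_pos: [0.5133, -0.3, 0.003]
ee_rot: [3.138, 0.001, -1.484]
force: [-5.5, -1.1, 3.9]
width: 0.0124
gripper_force: 55.0
```

>>> arm_command --commands '[{"tx":0,"ty":0,"tz":0,"twist":0},{"tx":0,"ty":0,"tz":-0.02,"twist":0},{"tx":0,"ty":0,"tz":-0.06,"twist":0},{"tx":0,"ty":0,"tz":-0.12,"twist":0},{"tx":0,"ty":0,"tz":-0.22,"twist":0},{"tx":0,"ty":0,"tz":-0.32,"twist":0},{"tx":0,"ty":0,"tz":-0.4,"twist":0},{"tx":0,"ty":0,"tz":-0.4,"twist":0}]'

```text
t: 9.28
eef_pos: [0.5189, -0.301, 0.1091]
ee_rot: [-3.134, -0.004, -1.483]
force: [1.1, -0.4, -0.2]
width: 0.0126
gripper_force: 55.0
```

```bash
python3 - <<'E'
from h import *
s=get_state();r=R.from_euler('xyz',s['ee_rot']);print(s['eef_pos'],s['ee_rot'],s['width'],s['force'])
im=grab_frame('wrist');k=calibration('wrist');sc=grab_frame('scene');t=grab_frame('top')
S={c:{n:[d['uv'] for d in spot_point(n,c)] for n in ['pick','pick_tip']} for c in ['scene','top','wrist']};print(S)
cv2.imwrite('pics/c6.png',np.hstack([cv2.resize(im,(400,300)),cv2.resize(sc[180:330,150:350],(400,300),interpolation=2)])[:,:,::-1])
for n in ['pick','pick_tip']:
    rs=[ray(c,S[c][n][0]) for c in ['scene','top'] if S[c][n]]
    if len(rs)>1: print(n,tri(rs))
E
```

```text
[ 0.5189063  -0.300964    0.10905963] [-3.13352127 -0.00380036 -1.48279295] 0.012621265261731804 [ 1.14371166 -0.40429724 -0.2499594 ]
{'scene': {'pick': [[211.3, 256.2]], 'pick_tip': [[265.1, 221.6], [303.4, 342.5]]}, 'top': {'pick': [[440.7, 247.7]], 'pick_tip': [[377.9, 253.0]]}, 'wrist': {'pick': [[322.2, 319.0]], 'pick_tip': []}}
pick [ 0.51795788 -0.30057663  0.14723882]
pick_tip [ 0.50746737 -0.17261324  0.14555893]
```

View pics/c6.png

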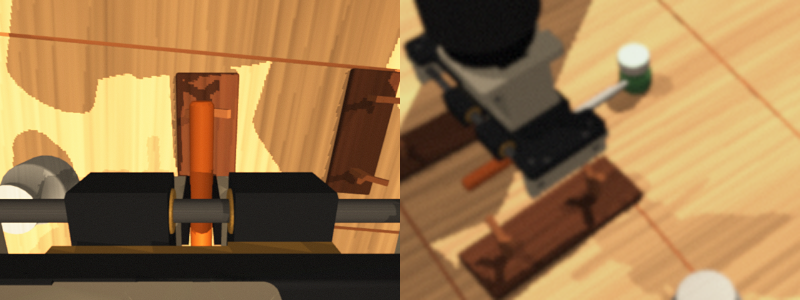

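The picture shows the pick lifted level in the gripper, with the rest empty below at (207,130). I'll carry it over the stand for a wrist look at the eye.

```bash
python3 - <<'E'
from h import *
print(get_state()['eef_pos'],go([.595,.17,.205],-1.484), get_state()['t'])
E
```

```text
[ 0.51516788 -0.29974487  0.10227668] ([-1.8444, -0.4805, -0.4107], np.float64(0.0)) 9.7333
```

>>> arm_command --commands '[{"tx":-0.05,"ty":0,"tz":-0.1,"twist":0},{"tx":-0.16,"ty":0,"tz":-0.22,"twist":0},{"tx":-0.28,"ty":-0.05,"tz":-0.33,"twist":0},{"tx":-0.42,"ty":-0.12,"tz":-0.41,"twist":0},{"tx":-0.56,"ty":-0.18,"tz":-0.41,"twist":0},{"tx":-0.7,"ty":-0.24,"tz":-0.41,"twist":0},{"tx":-0.84,"ty":-0.3,"tz":-0.41,"twist":0},{"tx":-0.98,"ty":-0.36,"tz":-0.41,"twist":0}]'

```text
t: 10.4
eef_pos: [0.5841, -0.0461, 0.2055]
ee_rot: [3.142, 0.0, -1.484]
force: [0.8, -0.9, -1.1]
width: 0.0122
gripper_force: 55.0
```

>>> arm_command --commands '[{"tx":-0.14,"ty":-0.03,"tz":0,"twist":0},{"tx":-0.28,"ty":-0.06,"tz":0,"twist":0},{"tx":-0.42,"ty":-0.08,"tz":0,"twist":0},{"tx":-0.56,"ty":-0.1,"tz":0,"twist":0},{"tx":-0.69,"ty":-0.12,"tz":0,"twist":0},{"tx":-0.79,"ty":-0.12,"tz":0,"twist":0},{"tx":-0.85,"ty":-0.12,"tz":0,"twist":0},{"tx":-0.865,"ty":-0.12,"tz":0,"twist":0}]'

```text
t: 11.07
eef_pos: [0.5947, 0.1724, 0.2048]
ee_rot: [3.141, -0.0, -1.482]
force: [-0.3, 0.5, -0.5]
width: 0.0125
gripper_force: 55.0
```

```bash
python3 - <<'E'
from h import *
import time
grab_frame('wrist');grab_frame('wrist')
s=get_state();k=calibration('wrist');im=grab_frame('wrist');print(s['t'],s['eef_pos'],s['ee_rot'],s['width'])
cv2.imwrite('pics/w2.png',im[:,:,::-1]);np.save('k2.npy',np.array([k['extrinsics']]))
for n,z in [('eye_loop',.1226),('green_mark',.10),('stand',0),('record1',.018),('pick',.25)]:
    print(n,[(round(d['score'],2),d['uv'],plane('wrist',d['uv'],z,k).round(4).tolist()) for d in spot_point(n,'wrist')])
for n in ['record1','record2']:
  for d in regions_of(n,'wrist')[:2]:
    m=cv2.minAreaRect(np.argwhere(d['region'])[:,::-1].astype(np.float32));print(n,round(d['score'],2),np.round(m[0]),m[1],m[2])
E
```

```text
11.1667 [0.59480674 0.17046444 0.20504581] [ 3.14071509e+00 -5.05136952e-04 -1.48266863e+00] 0.01243812345130697
eye_loop [(0.95, [330.1, 126.2], [0.5957, 0.0986, 0.1226])]
green_mark [(0.78, [258.4, 86.3], [0.6462, 0.0768, 0.1])]
stand [(0.85, [241.2, 116.2], [0.6759, 0.0967, 0.0])]
record1 []
pick [(0.46, [330.2, 123.9], [0.5984, 0.0982, 0.25])]
record1 0.91 [ 47. 118.] (243.4310302734375, 86.1526107788086) 81.51839447021484
record1 0.81 [117. 118.] (113.3175048828125, 237.40939331054688) 0.6780248880386353
record2 0.91 [ 47. 118.] (243.4310302734375, 86.1526107788086) 81.51839447021484
record2 0.81 [117. 118.] (113.3175048828125, 237.40939331054688) 0.6780248880386353
```

View pics/w2.png

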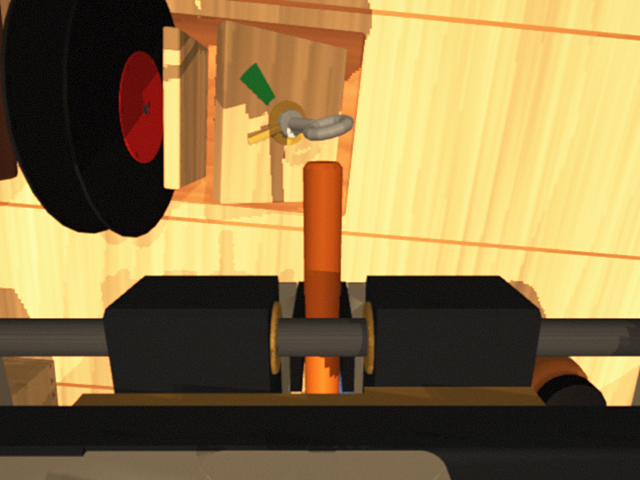

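The wrist picture shows the ring of the eye nearly edge-on at about (329,127), its pointer tip at about (250,140) and the green sector at (257,84). Board corners are near (218,22), (215,202) and (347,48). I'll fit the stand pose to these.

```bash
cat > fit.py <<'E'
from h import *
from scipy.optimize import least_squares
k=calibration('wrist');k['extrinsics']=np.load('k2.npy')[0]
U=np.array([.819,0,.574]);N=np.array([-.574,0,.819]);Y=np.array([0,1,0]);C=np.array([-.05,0,.08])
L=C+.052*N
def W(p,q): return R.from_euler('z',q[2]).apply(p)+[q[0],q[1],0]
G=C+.034*(np.cos(.75)*U-np.sin(.75)*Y)
obs=[(C+.05*U-.06*Y,(218,22),1),(C+.05*U+.06*Y,(215,202),1),(C-.05*U-.06*Y,(347,48),1),(G,(257.5,85),1),(L,(329,127),1)]
def f(q): 
    r=[(proj('wrist',W(p,q),k)-uv)*w for p,uv,w in obs]
    pt=C+.036*(np.cos(q[3])*U-np.sin(q[3])*Y)+.0045*N
    return np.concatenate(r+[(proj('wrist',W(pt,q),k)-(249,140))])
if __name__=='__main__':
    o=least_squares(f,[.677,.097,0,-.35],loss='soft_l1',f_scale=3);print(o.x,o.fun.reshape(-1,2).round(1).tolist())
    print('loop',W(L,o.x));q=o.x
    for p in [L+.017*N,L-.017*N]: print(proj('wrist',W(p,q),k))
    for c in ['scene','top']:
        grab_frame(c)
        print(c,'pred loop',proj(c,W(L,q)),'green',proj(c,W(G,q)),[(n,round(d['score'],2),d['uv']) for n in ['eye_loop','green_mark','stand','pick','pick_tip'] for d in spot_point(n,c)])
    print(get_state()['eef_pos'])
E
python3 fit.py
```

```text
[ 0.67794555  0.09901198 -0.00155556 -0.41065123] [[5.6, -3.3], [4.1, 2.5], [-0.4, -0.1], [-0.8, 0.4], [-2.7, -0.4], [-2.5, 0.7]]
loop [0.59809764 0.09913619 0.122588  ]
[342.42240578 128.14339238]
[311.65744676 125.29527091]
scene pred loop [395.55853642 195.6130935 ] green [402.19704774 223.41457873] [('eye_loop', 0.64, [394.9, 196.6]), ('green_mark', 0.82, [398.6, 224.8]), ('green_mark', 0.2, [447.6, 174.5]), ('green_mark', 0.19, [223.5, 302.5]), ('stand', 0.83, [411.7, 253.2]), ('pick', 0.68, [410.4, 254.3]), ('pick', 0.61, [428.7, 136.7])]
top pred loop [247.5208485  213.09114378] green [260.07293941 193.42582966] [('eye_loop', 0.66, [249.0, 211.6]), ('green_mark', 0.56, [261.7, 194.4]), ('stand', 0.9, [256.8, 191.4]), ('stand', 0.31, [135.6, 207.4]), ('pick_tip', 0.53, [255.4, 171.7]), ('pick_tip', 0.49, [136.8, 202.7])]
[0.5950835  0.17014196 0.20556765]
```

```bash
python3 - <<'E'
from h import *
print(go([.5985,-.0575,.205],-1.571))
E
```

```text
([0.9083, 0.0655, 0.0023], np.float64(0.0278))
```

>>> arm_command --commands '[{"tx":0.1,"ty":0.01,"tz":0,"twist":0.01},{"tx":0.24,"ty":0.02,"tz":0,"twist":0.02},{"tx":0.38,"ty":0.03,"tz":0,"twist":0.028},{"tx":0.52,"ty":0.04,"tz":0,"twist":0.028},{"tx":0.66,"ty":0.05,"tz":0,"twist":0.028},{"tx":0.78,"ty":0.06,"tz":0,"twist":0.028},{"tx":0.87,"ty":0.065,"tz":0,"twist":0.028},{"tx":0.908,"ty":0.065,"tz":0.002,"twist":0.028}]'

```text
t: 12.83
eef_pos: [0.5983, -0.0602, 0.2053]
ee_rot: [-3.141, -0.0, -1.574]
force: [0.2, 0.2, -1.6]
width: 0.0123
gripper_force: 55.0
```

>>> arm_command --commands '[{"tx":0,"ty":0,"tz":0.06,"twist":0},{"tx":0,"ty":0,"tz":0.16,"twist":0},{"tx":0,"ty":0,"tz":0.26,"twist":0},{"tx":0,"ty":0,"tz":0.36,"twist":0},{"tx":0,"ty":0,"tz":0.44,"twist":0},{"tx":0,"ty":0,"tz":0.49,"twist":0},{"tx":0,"ty":0,"tz":0.514,"twist":0},{"tx":0,"ty":0,"tz":0.514,"twist":0}]'

```text
t: 13.5
eef_pos: [0.5978, -0.0572, 0.0751]
ee_rot: [3.139, -0.0, -1.572]
force: [0.2, 0.6, -0.3]
width: 0.0126
gripper_force: 55.0
```

```bash
cat > chk.py <<'E'
from h import *
grab_frame('wrist');grab_frame('wrist')
s=get_state();p=np.array(s['eef_pos']);yaw=s['ee_rot'][2];print(s['t'],p.round(4),round(yaw,3),s['width'],np.round(s['force'],1))
d=np.array([-np.cos(yaw),-np.sin(yaw),0]);a=p+[0,0,.046];L=np.array([.5985,.0975,.1226])
res={}
for c in ['scene','top']:
    grab_frame(c)
    for n,e in [('pick',a),('pick_tip',a+.125*d),('eye_loop',L)]:
        S=[x for x in spot_point(n,c) if np.linalg.norm(x['uv']-proj(c,e))<15]
        print(c,n,'pred',proj(c,e).round(1),'seen',[(round(x['score'],2),x['uv']) for x in S]);
        if S: res.setdefault(n,[]).append(ray(c,S[0]['uv']))
for n,v in res.items():
    if len(v)>1: print(n,tri(v).round(4))
print('tip pred',a+.125*d)
E
python3 chk.py
```

```text
13.6 [ 0.5992 -0.0572  0.0772] -1.571 0.01232693997015912 [-0.1 -0.4  0.2]
scene pick pred [339.5 229.9] seen [(0.76, [340.7, 231.2])]
scene pick_tip pred [385.2 202.3] seen [(0.48, [385.7, 203.4])]
scene eye_loop pred [395.1 196.1] seen [(0.59, [396.8, 193.1])]
top pick pred [321.3 212.1] seen []
top pick_tip pred [262.3 212.4] seen [(0.71, [261.3, 208.9])]
top eye_loop pred [248.3 212.9] seen [(0.63, [248.5, 213.3])]
pick_tip [0.6047 0.0676 0.1251]
eye_loop [0.5977 0.0982 0.1299]
tip pred [0.59930364 0.06779166 0.12323171]
```

```bash
python3 - <<'E'
from h import *
a=np.array([.5992,-.0572,.1232]);d=np.array([0,1,0])
for c in ['top','scene']:
    im=grab_frame(c).astype(int)
    for n in ['pick','pick_tip']:
        for x in regions_of(n,c)[:2]:
            print(c,n,round(x['score'],2),np.round(x['rect']).tolist())
    # bright grey profile perpendicular to predicted shaft
    for s in [.085,.095,.105,.115,.122]:
        p=a+s*d;u=proj(c,p);g=proj(c,p+.001*d)-u;g/=np.linalg.norm(g);nrm=np.array([-g[1],g[0]])
        pts=np.array([u+t*nrm for t in range(-8,9)],np.float32)
        v=cv2.remap(im.astype(np.float32),pts[:,:1],pts[:,1:],1)[:,0]
        print(c,s,u.round(1),'nrm',nrm.round(2),'sat',(v.max(1)-v.min(1)).astype(int).tolist())
E
```

```text
top pick 0.78 [269.0, 207.0, 348.0, 213.0]
top pick_tip 0.75 [267.0, 206.0, 352.0, 216.0]
top 0.085 [281.2 212.3] nrm [-0.01 -1.  ] sat [82, 85, 86, 85, 85, 79, 56, 38, 35, 37, 38, 59, 77, 80, 81, 80, 80]
top 0.095 [276.5 212.4] nrm [-0.01 -1.  ] sat [137, 135, 134, 133, 132, 123, 82, 45, 35, 38, 45, 83, 111, 114, 112, 116, 120]
top 0.105 [271.7 212.4] nrm [-0.01 -1.  ] sat [143, 141, 136, 130, 132, 127, 87, 47, 35, 37, 50, 103, 137, 140, 135, 137, 143]
top 0.115 [267.  212.4] nrm [-0.01 -1.  ] sat [143, 136, 108, 95, 98, 98, 87, 58, 40, 38, 66, 116, 138, 134, 131, 136, 142]
top 0.122 [263.7 212.4] nrm [-0.01 -1.  ] sat [144, 144, 140, 122, 105, 100, 94, 70, 46, 43, 56, 66, 82, 112, 129, 135, 134]
scene pick 0.55 [316.0, 206.0, 381.0, 250.0]
scene pick 0.49 [434.0, 159.0, 464.0, 178.0]
scene pick_tip 0.73 [314.0, 206.0, 382.0, 249.0]
scene pick_tip 0.51 [364.0, 191.0, 480.0, 312.0]
scene 0.085 [371.1 210.8] nrm [0.52 0.86] sat [35, 47, 57, 67, 74, 68, 51, 29, 17, 9, 4, 3, 4, 2, 1, 2, 0]
scene 0.095 [374.6 208.6] nrm [0.52 0.86] sat [110, 109, 106, 102, 98, 90, 66, 41, 31, 30, 44, 69, 81, 63, 31, 7, 1]
scene 0.105 [378.2 206.5] nrm [0.52 0.86] sat [111, 110, 108, 104, 100, 94, 75, 50, 34, 34, 53, 83, 96, 93, 76, 54, 33]
scene 0.115 [381.7 204.3] nrm [0.52 0.86] sat [111, 112, 108, 104, 102, 101, 92, 70, 48, 44, 69, 92, 98, 100, 101, 100, 100]
scene 0.122 [384.1 202.9] nrm [0.52 0.86] sat [112, 112, 109, 104, 102, 102, 101, 94, 78, 78, 90, 96, 98, 100, 102, 100, 100]
```

>>> arm_command --commands '[{"tx":-0.02,"ty":0.004,"tz":0,"twist":0},{"tx":-0.05,"ty":0.004,"tz":0,"twist":0},{"tx":-0.08,"ty":0.004,"tz":0,"twist":0},{"tx":-0.1,"ty":0.004,"tz":0,"twist":0},{"tx":-0.12,"ty":0.004,"tz":0,"twist":0},{"tx":-0.14,"ty":0.004,"tz":0,"twist":0},{"tx":-0.16,"ty":0.004,"tz":0,"twist":0},{"tx":-0.16,"ty":0.004,"tz":0,"twist":0}]'

```text
t: 14.97
eef_pos: [0.5978, -0.0165, 0.0766]
ee_rot: [-3.141, 0.0, -1.571]
force: [-0.3, -0.2, -0.9]
width: 0.0126
gripper_force: 55.0
```

```bash
python3 chk.py
```

```text
15.0667 [ 0.5976 -0.0172  0.0766] -1.571 0.012674193232089275 [-0.2 -1.6 -1. ]
scene pick pred [354.1 220.5] seen [(0.48, [351.2, 221.7])]
scene pick_tip pred [398.4 193.7] seen [(0.75, [398.0, 194.9])]
scene eye_loop pred [395.1 196.1] seen [(0.65, [397.7, 195.0])]
top pick pred [302.4 213. ] seen []
top pick_tip pred [243.4 213.3] seen [(0.67, [242.9, 212.5])]
top eye_loop pred [248.3 212.9] seen [(0.55, [252.3, 211.7])]
pick_tip [0.599  0.108  0.1202]
eye_loop [0.6025 0.0922 0.1314]
tip pred [0.59769944 0.10780879 0.12255981]
```

>>> arm_command --commands '[{"tx":-0.02,"ty":0,"tz":0,"twist":0},{"tx":-0.04,"ty":0,"tz":0,"twist":0},{"tx":-0.06,"ty":0,"tz":0,"twist":0},{"tx":-0.08,"ty":0,"tz":0,"twist":0},{"tx":-0.1,"ty":0,"tz":0,"twist":0},{"tx":-0.12,"ty":0,"tz":0,"twist":0},{"tx":-0.13,"ty":0,"tz":0,"twist":0},{"tx":-0.14,"ty":0,"tz":0,"twist":0}]'

```text
t: 16.13
eef_pos: [0.5977, 0.0181, 0.0766]
ee_rot: [3.142, 0.0, -1.571]
force: [0.0, 0.3, -1.3]
width: 0.0123
gripper_force: 55.0
```

```bash
python3 chk.py
```

```text
16.2333 [0.5977 0.0179 0.0766] -1.571 0.012502567901362427 [-0.  -0.2 -0.9]
scene pick pred [367.  212.7] seen [(0.51, [369.2, 211.2])]
scene pick_tip pred [410.1 186.7] seen [(0.68, [411.3, 185.4])]
scene eye_loop pred [395.1 196.1] seen []
top pick pred [285.9 213.1] seen []
top pick_tip pred [226.8 213.4] seen [(0.48, [228.5, 213.2])]
top eye_loop pred [248.3 212.9] seen [(0.46, [249.2, 211.5])]
pick_tip [0.5987 0.1407 0.1279]
tip pred [0.59775418 0.14292998 0.12255477]
```

No resistance, and the tip is 45 mm past the loop centre. Now I'll swing the pick clockwise about the loop.

>>> arm_command --commands '[{"tx":-0.0004,"ty":0.016,"tz":0,"twist":0.016},{"tx":-0.0016,"ty":0.032,"tz":0,"twist":0.032},{"tx":-0.0036,"ty":0.0475,"tz":0,"twist":0.048},{"tx":-0.0063,"ty":0.063,"tz":0,"twist":0.064},{"tx":-0.01,"ty":0.079,"tz":0,"twist":0.08},{"tx":-0.014,"ty":0.094,"tz":0,"twist":0.0955},{"tx":-0.019,"ty":0.109,"tz":0,"twist":0.111},{"tx":-0.025,"ty":0.124,"tz":0,"twist":0.127}]'

```text
t: 17.3
eef_pos: [0.566, 0.0239, 0.0763]
ee_rot: [3.141, -0.0, -1.973]
force: [-1.7, 1.5, -1.3]
width: 0.0125
gripper_force: 55.1
```

>>> arm_command --commands '[{"tx":-0.0004,"ty":0.016,"tz":0,"twist":0.016},{"tx":-0.0016,"ty":0.032,"tz":0,"twist":0.032},{"tx":-0.0036,"ty":0.0475,"tz":0,"twist":0.048},{"tx":-0.0063,"ty":0.063,"tz":0,"twist":0.064},{"tx":-0.01,"ty":0.079,"tz":0,"twist":0.08},{"tx":-0.014,"ty":0.094,"tz":0,"twist":0.0955},{"tx":-0.019,"ty":0.109,"tz":0,"twist":0.111},{"tx":-0.025,"ty":0.124,"tz":0,"twist":0.127}]'

```text
t: 17.97
eef_pos: [0.5394, 0.0417, 0.0762]
ee_rot: [3.141, -0.001, -2.372]
force: [-2.2, 2.5, -0.5]
width: 0.0124
gripper_force: 55.3
```

```bash
cat > ptr.py <<'E'
from h import *
s=get_state();print(s['t'],np.round(s['eef_pos'],4),round(s['ee_rot'][2],3),np.round(s['force'],1),np.round(s['moment'],2),round(s['width'],4))
U=np.array([.819,0,.574]);N=np.array([-.574,0,.819]);Y=np.array([0,1,0]);C=np.array([-.05,0,.08])+[.678,.0985,0]
def P(th,r,h): return C+r*(np.cos(th)*U-np.sin(th)*Y)+h*N
ths=np.arange(-.7,1.31,.05)
for c in ['top','scene']:
    im=cv2.cvtColor(grab_frame(c),cv2.COLOR_RGB2LAB).astype(np.float32)
    pts=np.array([[proj(c,P(t,r,.0045)) for r in (.024,.027,.03,.033)] for t in ths],np.float32)
    v=cv2.remap(im,pts[...,0],pts[...,1],1).mean(1)
    print(c,'th,L,a,b');print(' '.join(f'{t:.2f}:{int(a)},{int(b)},{int(d)}' for t,(a,b,d) in zip(ths,v)))
E
python3 ptr.py; python3 chk.py
```

```text
17.9667 [0.5394 0.0417 0.0762] -2.372 [-2.2  2.5 -0.5] [0.6  0.95 0.32] 0.0124
top th,L,a,b
-0.70:52,131,133 -0.65:52,131,133 -0.60:52,131,133 -0.55:52,131,133 -0.50:52,131,133 -0.45:52,131,133 -0.40:52,131,134 -0.35:52,131,133 -0.30:52,131,133 -0.25:52,131,133 -0.20:52,131,133 -0.15:52,131,133 -0.10:52,131,133 -0.05:51,131,133 0.00:51,131,133 0.05:51,131,133 0.10:51,131,133 0.15:51,131,133 0.20:52,131,133 0.25:52,131,133 0.30:51,131,133 0.35:52,131,133 0.40:51,131,133 0.45:51,131,133 0.50:52,131,133 0.55:52,131,133 0.60:51,131,133 0.65:51,131,133 0.70:52,131,133 0.75:51,131,133 0.80:51,131,133 0.85:51,131,133 0.90:52,131,133 0.95:52,131,133 1.00:52,131,133 1.05:52,131,133 1.10:52,131,133 1.15:52,131,134 1.20:53,131,134 1.25:54,130,134 1.30:54,130,134
scene th,L,a,b
-0.70:145,141,160 -0.65:145,141,160 -0.60:145,141,160 -0.55:144,141,160 -0.50:144,141,160 -0.45:144,141,160 -0.40:144,141,161 -0.35:144,141,161 -0.30:143,141,161 -0.25:142,141,161 -0.20:139,140,162 -0.15:136,140,162 -0.10:131,139,162 -0.05:125,139,162 0.00:118,138,161 0.05:110,138,159 0.10:102,137,156 0.15:94,137,154 0.20:88,136,152 0.25:85,136,150 0.30:87,136,151 0.35:94,137,153 0.40:104,138,154 0.45:113,139,156 0.50:118,138,157 0.55:118,135,158 0.60:116,131,158 0.65:112,125,157 0.70:108,121,156 0.75:107,120,156 0.80:106,121,156 0.85:107,122,157 0.90:110,125,157 0.95:114,129,157 1.00:117,134,158 1.05:120,137,158 1.10:121,138,158 1.15:122,139,158 1.20:123,139,158 1.25:123,140,157 1.30:122,140,157
18.1667 [0.5397 0.0415 0.0763] -2.368 0.012335004306699092 [-3.7  2.2 -1.5]
scene pick pred [357.3 191.8] seen []
scene pick_tip pred [415.7 198. ] seen [(0.65, [417.0, 197.2])]
scene eye_loop pred [395.1 196.1] seen [(0.7, [394.4, 195.0])]
top pick pred [274.5 240.1] seen [(0.49, [275.9, 240.1])]
top pick_tip pred [233.8 199. ] seen []
top eye_loop pred [248.3 212.9] seen []
tip pred [0.62908754 0.12884645 0.12226807]
```

```bash
cat >> ptr.py <<'E'
if 0: pass
E
python3 - <<'E'
from h import *
U=np.array([.819,0,.574]);N=np.array([-.574,0,.819]);Y=np.array([0,1,0]);C=np.array([-.05,0,.08])+[.678,.0985,0]
P=lambda th,r,h: C+r*(np.cos(th)*U-np.sin(th)*Y)+h*N
ths=np.arange(-.9,1.31,.05)
a=cv2.imread('pics/scene0.png')[:,:,::-1].copy();b=grab_frame('scene');cv2.imwrite('pics/scene_b.png',b[:,:,::-1])
for im in (a,b):
    im=cv2.cvtColor(im,cv2.COLOR_RGB2LAB).astype(np.float32)
    for rs in [(.032,.034,.036),(.024,.027)]:
        pts=np.array([[proj('scene',P(t,r,.0045)) for r in rs] for t in ths],np.float32)
        v=cv2.remap(im,pts[...,0],pts[...,1],1).mean(1)
        print(rs,' '.join(f'{t:.2f}:{int(x)},{int(y)},{int(d)}' for t,(x,y,d) in zip(ths,v)))
print(proj('scene',P(0,0,0)),proj('scene',P(0,.036,.0045)),proj('scene',P(1.5,.036,.0045)),proj('scene',P(-1.5,.036,.0045)))
E
```

```text
(0.032, 0.034, 0.036) -0.90:161,142,163 -0.85:160,142,163 -0.80:159,142,163 -0.75:159,142,163 -0.70:158,142,163 -0.65:158,141,163 -0.60:157,141,163 -0.55:156,141,163 -0.50:153,141,163 -0.45:149,141,163 -0.40:144,141,163 -0.35:137,140,163 -0.30:129,139,162 -0.25:122,139,160 -0.20:115,139,158 -0.15:109,138,156 -0.10:115,139,157 -0.05:123,140,158 0.00:132,141,159 0.05:142,141,160 0.10:150,141,161 0.15:152,141,162 0.20:153,141,162 0.25:154,141,163 0.30:155,141,163 0.35:157,142,163 0.40:159,141,163 0.45:157,141,164 0.50:156,141,163 0.55:151,137,162 0.60:141,130,161 0.65:127,117,159 0.70:119,109,159 0.75:115,105,158 0.80:115,106,158 0.85:119,110,159 0.90:128,119,159 0.95:138,129,161 1.00:147,136,162 1.05:153,140,162 1.10:156,141,163 1.15:156,141,162 1.20:155,141,163 1.25:153,141,163 1.30:149,141,162
(0.024, 0.027) -0.90:163,141,165 -0.85:162,141,165 -0.80:160,141,165 -0.75:158,141,165 -0.70:156,141,165 -0.65:153,141,165 -0.60:149,141,165 -0.55:144,141,165 -0.50:140,140,164 -0.45:136,140,164 -0.40:131,140,163 -0.35:126,139,162 -0.30:122,139,162 -0.25:120,139,161 -0.20:118,139,160 -0.15:116,
[... 1508 characters left out ...]
43,141,161 -0.35:142,141,161 -0.30:140,141,161 -0.25:138,140,162 -0.20:135,140,162 -0.15:131,140,163 -0.10:125,139,162 -0.05:118,139,161 0.00:111,138,160 0.05:102,138,158 0.10:94,137,156 0.15:88,136,154 0.20:82,136,152 0.25:81,136,151 0.30:83,136,151 0.35:89,137,151 0.40:96,137,153 0.45:103,137,154 0.50:106,136,156 0.55:109,135,156 0.60:108,133,157 0.65:107,131,157 0.70:105,128,157 0.75:105,127,157 0.80:106,128,158 0.85:106,128,158 0.90:106,129,158 0.95:107,131,158 1.00:110,133,158 1.05:112,135,158 1.10:112,137,158 1.15:111,138,157 1.20:111,139,156 1.25:111,139,156 1.30:110,139,155
[402.20940467 217.25351657] [412.79488091 217.25586374] [390.31813897 223.19433756] [414.14941538 208.10965635]
```

The pointer's dark mark has shifted by 0.40 rad, so the eye is at about 0.0, which matches the play model (0.0 predicted at this swing). The model calls for a total swing of about 1.36 rad.

>>> arm_command --commands '[{"tx":-0.0004,"ty":0.016,"tz":0,"twist":0.016},{"tx":-0.0016,"ty":0.032,"tz":0,"twist":0.032},{"tx":-0.0036,"ty":0.0475,"tz":0,"twist":0.048},{"tx":-0.0063,"ty":0.063,"tz":0,"twist":0.064},{"tx":-0.01,"ty":0.079,"tz":0,"twist":0.08},{"tx":-0.014,"ty":0.094,"tz":0,"twist":0.0955},{"tx":-0.019,"ty":0.109,"tz":0,"twist":0.111},{"tx":-0.025,"ty":0.124,"tz":0,"twist":0.127}]'

```text
t: 19.28
eef_pos: [0.5222, 0.0679, 0.0761]
ee_rot: [3.141, -0.002, -2.771]
force: [-6.0, 1.7, -0.6]
width: 0.0126
gripper_force: 55.6
```

>>> arm_command --commands '[{"tx":-0.0004,"ty":0.016,"tz":0,"twist":0.016},{"tx":-0.0016,"ty":0.032,"tz":0,"twist":0.032},{"tx":-0.0036,"ty":0.0475,"tz":0,"twist":0.048},{"tx":-0.0036,"ty":0.0475,"tz":0,"twist":0.048},{"tx":-0.0036,"ty":0.0475,"tz":0,"twist":0.048},{"tx":-0.0036,"ty":0.0475,"tz":0,"twist":0.048},{"tx":-0.0036,"ty":0.0475,"tz":0,"twist":0.048},{"tx":-0.0036,"ty":0.0475,"tz":0,"twist":0.048}]'

```text
t: 19.95
eef_pos: [0.5188, 0.0795, 0.0761]
ee_rot: [3.141, -0.002, -2.919]
force: [-7.7, 3.0, -0.6]
width: 0.0125
gripper_force: 55.5
```

```bash
python3 ptr.py; python3 chk.py
```

```text
19.95 [0.5188 0.0795 0.0761] -2.919 [-7.7  3.  -0.6] [1.14 2.61 0.48] 0.0125
top th,L,a,b
-0.70:50,131,134 -0.65:50,131,134 -0.60:49,131,134 -0.55:49,131,134 -0.50:49,131,134 -0.45:49,131,134 -0.40:49,131,134 -0.35:49,131,134 -0.30:49,131,134 -0.25:49,131,134 -0.20:49,131,134 -0.15:49,131,134 -0.10:48,131,134 -0.05:49,131,134 0.00:49,131,134 0.05:49,131,134 0.10:48,131,134 0.15:47,131,135 0.20:46,132,135 0.25:47,132,135 0.30:53,133,137 0.35:57,134,138 0.40:62,135,140 0.45:70,136,142 0.50:74,136,144 0.55:74,136,144 0.60:70,136,143 0.65:65,135,143 0.70:60,134,142 0.75:57,131,142 0.80:61,125,145 0.85:65,123,147 0.90:74,127,149 0.95:80,133,151 1.00:81,135,151 1.05:82,136,150 1.10:80,136,149 1.15:78,136,149 1.20:80,136,149 1.25:80,136,148 1.30:77,135,147
scene th,L,a,b
-0.70:159,141,163 -0.65:158,141,163 -0.60:156,142,163 -0.55:155,142,162 -0.50:154,142,162 -0.45:154,141,162 -0.40:155,141,162 -0.35:156,141,162 -0.30:158,141,163 -0.25:161,142,163 -0.20:164,142,163 -0.15:166,142,164 -0.10:167,142,164 -0.05:168,142,164 0.00:168,142,165 0.05:167,141,165 0.10:166,141,165 0.15:164,141,165 0.20:
[... 152 characters left out ...]
:128,137,165 0.70:123,136,165 0.75:111,133,162 0.80:101,129,158 0.85:95,125,155 0.90:98,126,155 0.95:105,129,156 1.00:112,133,157 1.05:118,136,158 1.10:120,138,159 1.15:119,139,158 1.20:117,139,158 1.25:114,139,157 1.30:113,139,156
20.15 [0.5188 0.0795 0.076 ] -2.919 0.012632025432940822 [-7.7  3.5 -0.2]
scene pick pred [364.1 178.9] seen [(0.7, [363.6, 175.7])]
scene pick_tip pred [412.3 205.8] seen [(0.68, [414.6, 206.3])]
scene eye_loop pred [395.1 196.1] seen [(0.7, [395.6, 194.6])]
top pick pred [256.4 250.1] seen [(0.6, [256.2, 251.6])]
top pick_tip pred [244.1 193.7] seen []
top eye_loop pred [248.3 212.9] seen []
pick [0.5149 0.0796 0.1287]
tip pred [0.64067784 0.1070331  0.12204208]
```

>>> arm_command --commands '[{"tx":0,"ty":0.006,"tz":0,"twist":0.006},{"tx":0,"ty":0.012,"tz":0,"twist":0.012},{"tx":-0.0008,"ty":0.018,"tz":0,"twist":0.018},{"tx":-0.0008,"ty":0.022,"tz":0,"twist":0.022},{"tx":-0.0008,"ty":0.022,"tz":0,"twist":0.022},{"tx":-0.0008,"ty":0.022,"tz":0,"twist":0.022},{"tx":-0.0008,"ty":0.022,"tz":0,"twist":0.022},{"tx":-0.0008,"ty":0.022,"tz":0,"twist":0.022}]'

```text
t: 21.22
eef_pos: [0.5177, 0.0849, 0.076]
ee_rot: [3.141, -0.002, -2.989]
force: [-7.5, 3.1, 0.2]
width: 0.0124
gripper_force: 55.5
```

```bash
python3 ptr.py
```

```text
21.2167 [0.5177 0.0849 0.076 ] -2.989 [-7.5  3.1  0.2] [1.15 2.77 0.45] 0.0124
top th,L,a,b
-0.70:48,131,134 -0.65:48,131,134 -0.60:48,131,134 -0.55:48,131,134 -0.50:48,131,134 -0.45:48,131,134 -0.40:48,131,135 -0.35:49,131,134 -0.30:48,131,134 -0.25:47,131,134 -0.20:47,131,134 -0.15:47,131,135 -0.10:47,131,135 -0.05:46,132,135 0.00:52,133,137 0.05:63,135,141 0.10:72,136,143 0.15:76,137,144 0.20:75,137,144 0.25:70,136,144 0.30:65,136,143 0.35:71,136,146 0.40:84,137,150 0.45:94,136,153 0.50:100,129,156 0.55:90,115,156 0.60:89,114,159 0.65:117,129,173 0.70:131,138,180 0.75:122,136,177 0.80:96,124,165 0.85:88,110,157 0.90:116,119,162 0.95:141,134,168 1.00:149,141,169 1.05:148,144,169 1.10:145,144,168 1.15:144,145,168 1.20:145,144,168 1.25:150,144,169 1.30:155,144,170
scene th,L,a,b
-0.70:167,141,164 -0.65:165,141,164 -0.60:164,141,164 -0.55:162,141,163 -0.50:160,141,163 -0.45:159,141,163 -0.40:158,141,163 -0.35:158,142,163 -0.30:158,142,163 -0.25:161,142,163 -0.20:164,142,164 -0.15:166,142,164 -0.10:168,142,164 -0.05:168,142,165 0.00:168,141,165 0.05:167,141,165 0.10:166,141,166 0.15:165,141,166 0.20:163,141,165 0.25:162,141,165 0.30:159,141,165 0.35:155,141,165 0.40:150,141,164 0.45:144,140,163 0.50:135,139,162 0.55:128,137,161 0.60:121,134,160 0.65:117,131,161 0.70:119,131,163 0.75:123,132,165 0.80:123,133,166 0.85:116,133,163 0.90:109,133,160 0.95:106,134,157 1.00:106,136,156 1.05:107,137,156 1.10:107,137,156 1.15:107,138,156 1.20:109,138,156 1.25:110,138,156 1.30:110,139,156
```

The top view shows the brass peak at 0.71 with green on both sides, so the pointer is mid-sector. I'll unload, swing back into the play and draw the pick out.

>>> arm_command --commands '[{"tx":-0.0009,"ty":-0.024,"tz":0,"twist":-0.024},{"tx":-0.0036,"ty":-0.0475,"tz":0,"twist":-0.048},{"tx":-0.008,"ty":-0.071,"tz":0,"twist":-0.072},{"tx":-0.014,"ty":-0.094,"tz":0,"twist":-0.0955},{"tx":-0.022,"ty":-0.117,"tz":0,"twist":-0.119},{"tx":-0.032,"ty":-0.139,"tz":0,"twist":-0.143},{"tx":-0.043,"ty":-0.16,"tz":0,"twist":-0.167},{"tx":-0.0556,"ty":-0.18,"tz":0,"twist":-0.191}]'

```text
t: 21.98
eef_pos: [0.5409, 0.0424, 0.0771]
ee_rot: [-3.14, 0.002, -2.385]
force: [-0.7, -0.2, -0.5]
width: 0.0127
gripper_force: 55.0
```

```bash
python3 chk.py
```

```text
22.0833 [0.541  0.0423 0.0769] -2.388 0.012654847458743847 [-0.6  1.  -1.5]
scene pick pred [358.  191.8] seen []
scene pick_tip pred [416.5 198.8] seen [(0.44, [416.1, 198.1])]
scene eye_loop pred [395.1 196.1] seen []
top pick pred [274.1 239.4] seen [(0.49, [274.6, 240.3])]
top pick_tip pred [234.2 197.5] seen []
top eye_loop pred [248.3 212.9] seen []
tip pred [0.63218858 0.12785403 0.12292046]
```

>>> arm_command --commands '[{"tx":0.03,"ty":0,"tz":0,"twist":0},{"tx":0.07,"ty":0,"tz":0,"twist":0},{"tx":0.12,"ty":0,"tz":0,"twist":0},{"tx":0.18,"ty":0,"tz":0,"twist":0},{"tx":0.24,"ty":0,"tz":0,"twist":0},{"tx":0.3,"ty":0,"tz":0,"twist":0},{"tx":0.36,"ty":0,"tz":0,"twist":0},{"tx":0.42,"ty":0,"tz":0,"twist":0}]'

```text
t: 23.15
eef_pos: [0.4616, -0.0304, 0.0767]
ee_rot: [-3.141, 0.0, -2.389]
force: [-0.2, -0.1, -0.6]
width: 0.0121
gripper_force: 55.0
```

```bash
python3 ptr.py; python3 chk.py; python3 -c "
from h import *
print(go([.5148,-.2998,.1023],-1.484),go([.5148,-.2998,.18],-1.484))"
```

```text
23.15 [ 0.4616 -0.0304  0.0767] -2.389 [-0.2 -0.1 -0.6] [ 0.01  0.03 -0.01] 0.0121
top th,L,a,b
-0.70:142,145,170 -0.65:143,146,170 -0.60:144,146,170 -0.55:144,146,170 -0.50:145,146,170 -0.45:146,146,170 -0.40:147,146,171 -0.35:147,146,171 -0.30:147,146,171 -0.25:148,146,171 -0.20:151,146,172 -0.15:156,145,172 -0.10:160,144,173 -0.05:163,144,173 0.00:166,143,174 0.05:169,142,174 0.10:170,142,175 0.15:171,142,175 0.20:171,142,175 0.25:171,143,175 0.30:171,142,175 0.35:170,142,175 0.40:169,142,175 0.45:163,138,173 0.50:146,126,170 0.55:124,110,167 0.60:122,112,172 0.65:142,129,182 0.70:151,139,187 0.75:136,137,182 0.80:108,124,170 0.85:97,108,161 0.90:126,119,166 0.95:152,136,172 1.00:162,143,174 1.05:162,146,174 1.10:162,146,174 1.15:162,146,174 1.20:163,146,175 1.25:164,146,175 1.30:165,146,175
scene th,L,a,b
-0.70:144,141,161 -0.65:143,141,161 -0.60:142,141,161 -0.55:142,141,161 -0.50:143,141,160 -0.45:143,141,160 -0.40:143,141,160 -0.35:144,141,160 -0.30:144,141,160 -0.25:144,141,160 -0.20:144,141,160 -0.15:144,141,161 -0.10:144,141,161 -0.05:145,141,161 0.00:144,141,161 0.05:145,1
[... 288 characters left out ...]
134,161 0.95:121,135,160 1.00:129,137,160 1.05:135,139,161 1.10:139,139,161 1.15:140,140,162 1.20:141,140,161 1.25:141,140,161 1.30:141,140,161
23.35 [ 0.4627 -0.0297  0.077 ] -2.389 0.012800953414700632 [-0.   0.3 -0.4]
scene pick pred [309.2 185.6] seen []
scene pick_tip pred [366.7 192.5] seen [(0.75, [367.6, 192.6])]
scene eye_loop pred [395.1 196.1] seen [(0.67, [395.7, 195.3])]
top pick pred [308.6 276.4] seen []
top pick_tip pred [267.8 233.4] seen []
top eye_loop pred [248.3 212.9] seen [(0.53, [247.8, 211.9])]
eye_loop [0.5997 0.0979 0.1258]
tip pred [0.55397186 0.05569681 0.12296018]
([0.5901, -0.9319, -0.1034], np.float64(-0.2879)) ([0.5901, -0.9318, -0.4142], np.float64(-0.2879))
```

>>> arm_command --commands '[{"tx":0.04,"ty":-0.06,"tz":-0.12,"twist":-0.035},{"tx":0.1,"ty":-0.16,"tz":-0.24,"twist":-0.07},{"tx":0.17,"ty":-0.27,"tz":-0.34,"twist":-0.105},{"tx":0.25,"ty":-0.4,"tz":-0.41,"twist":-0.14},{"tx":0.33,"ty":-0.52,"tz":-0.41,"twist":-0.18},{"tx":0.41,"ty":-0.65,"tz":-0.41,"twist":-0.22},{"tx":0.5,"ty":-0.79,"tz":-0.41,"twist":-0.255},{"tx":0.58,"ty":-0.92,"tz":-0.41,"twist":-0.288}]'

```text
t: 24.42
eef_pos: [0.513, -0.289, 0.1792]
ee_rot: [-3.141, 0.0, -1.496]
force: [1.7, 0.6, 0.4]
width: 0.0126
gripper_force: 55.0
```

```bash
python3 -c "
from h import *
grab_frame('scene');grab_frame('scene');grab_frame('scene')
print(get_state()['eef_pos'],go([.5148,-.2998,.030],-1.484))"
```

```text
[ 0.51249732 -0.28965202  0.1778599 ] ([0.0413, -0.0076, 0.5914], np.float64(-0.0067))
```

>>> arm_command --commands '[{"tx":0.04,"ty":-0.008,"tz":0.05,"twist":-0.0067},{"tx":0.041,"ty":-0.008,"tz":0.16,"twist":-0.0067},{"tx":0.041,"ty":-0.008,"tz":0.28,"twist":-0.0067},{"tx":0.041,"ty":-0.008,"tz":0.4,"twist":-0.0067},{"tx":0.041,"ty":-0.008,"tz":0.5,"twist":-0.0067},{"tx":0.041,"ty":-0.008,"tz":0.56,"twist":-0.0067},{"tx":0.041,"ty":-0.008,"tz":0.59,"twist":-0.0067},{"tx":0.041,"ty":-0.008,"tz":0.591,"twist":-0.0067}]'

```text
t: 25.23
eef_pos: [0.5144, -0.2963, 0.0297]
ee_rot: [3.139, 0.001, -1.481]
force: [-0.9, -0.4, -0.3]
width: 0.0125
gripper_force: 55.0
```

```bash
python3 chk.py;python3 -c "
from h import *
print(get_state()['eef_pos'],go([.5148,-.2998,.004],-1.484))"
```

```text
25.3333 [ 0.5161 -0.2971  0.0321] -1.481 0.012536125539171668 [ 0.5  0.1 -0.7]
scene pick pred [217.7 275.8] seen [(0.62, [216.7, 274.2])]
scene pick_tip pred [267. 242.] seen [(0.65, [266.7, 241.8])]
scene eye_loop pred [395.1 196.1] seen [(0.64, [397.3, 196.5])]
top pick pred [431.8 253.4] seen [(0.67, [432.7, 251.8])]
top pick_tip pred [374.6 258.9] seen []
top eye_loop pred [248.3 212.9] seen [(0.53, [245.3, 213.3])]
pick [ 0.5181 -0.298   0.0867]
eye_loop [0.5989 0.1045 0.1171]
tip pred [ 0.50491074 -0.17260599  0.0781242 ]
[ 0.51568762 -0.29751955  0.03190751] ([0.0087, 0.0044, 0.1116], np.float64(0.0008))
```

>>> arm_command --commands '[{"tx":0.008,"ty":0.004,"tz":0.02,"twist":0},{"tx":0.008,"ty":0.004,"tz":0.04,"twist":0},{"tx":0.008,"ty":0.004,"tz":0.06,"twist":0},{"tx":0.008,"ty":0.004,"tz":0.08,"twist":0},{"tx":0.008,"ty":0.004,"tz":0.095,"twist":0},{"tx":0.008,"ty":0.004,"tz":0.105,"twist":0},{"tx":0.008,"ty":0.004,"tz":0.11,"twist":0},{"tx":0.008,"ty":0.004,"tz":0.11,"twist":0}]'

```text
t: 26.4
eef_pos: [0.5141, -0.2994, 0.0039]
ee_rot: [3.14, 0.0, -1.481]
force: [-2.4, 1.0, 1.2]
width: 0.0127
gripper_force: 55.0
```

Light contact with the notches. I'll lower 1 mm, open slowly and retreat straight up.

>>> arm_command --commands '[{"tx":0,"ty":0,"tz":0.004,"twist":0},{"tx":0,"ty":0,"tz":0.004,"twist":0},{"tx":0,"ty":0,"tz":0.004,"twist":0},{"tx":0,"ty":0,"tz":0.004,"twist":0},{"tx":0,"ty":0,"tz":0.004,"twist":0},{"tx":0,"ty":0,"tz":0.004,"twist":0},{"tx":0,"ty":0,"tz":0.004,"twist":0},{"tx":0,"ty":0,"tz":0.004,"twist":0}]' --claw 0.45

```text
t: 27.07
eef_pos: [0.5147, -0.2995, 0.0028]
ee_rot: [-3.142, -0.0, -1.481]
force: [0.9, 0.2, -0.2]
width: 0.0394
gripper_force: 0.0
```

>>> arm_command --commands '[{"tx":0,"ty":0,"tz":-0.04,"twist":0},{"tx":0,"ty":0,"tz":-0.12,"twist":0},{"tx":0,"ty":0,"tz":-0.24,"twist":0},{"tx":0,"ty":0,"tz":-0.38,"twist":0},{"tx":0,"ty":0,"tz":-0.52,"twist":0},{"tx":0,"ty":0,"tz":-0.66,"twist":0},{"tx":0,"ty":0,"tz":-0.78,"twist":0},{"tx":0,"ty":0,"tz":-0.8,"twist":0}]'

```text
t: 27.73
eef_pos: [0.5172, -0.3009, 0.2104]
ee_rot: [-3.133, -0.005, -1.481]
force: [0.2, 0.2, 1.2]
width: 0.0396
gripper_force: 0.0
```

```bash
python3 ptr.py | head -3; python3 - <<'E'
from h import *
grab_frame('wrist');grab_frame('wrist');k=calibration('wrist');im=grab_frame('wrist')
for n in ['pick','rest']:
  for d in regions_of(n,'wrist')[:2]:
    m=cv2.minAreaRect(np.argwhere(d['region'])[:,::-1].astype(np.float32));b=np.array([plane('wrist',x,.05 if n=='pick' else .012,k)[:2] for x in cv2.boxPoints(m)]);print(n,d['score'],b.round(4).tolist(),b.mean(0).round(4))
for c in ['scene','top']:
    grab_frame(c);print(c,[(n,d['score'],d['uv']) for n in ['pick','pick_tip'] for d in spot_point(n,c)[:2]])
s=get_state();print(s['t'],s['eef_pos'],s['width'],s['force'])
E
```

```text
27.7333 [ 0.5172 -0.3009  0.2104] -1.481 [0.2 0.2 1.2] [-0.07 -0.03  0.01] 0.0396
top th,L,a,b
-0.70:160,146,173 -0.65:162,146,174 -0.60:163,146,174 -0.55:163,146,174 -0.50:164,146,174 -0.45:165,146,174 -0.40:166,146,174 -0.35:166,146,175 -0.30:166,146,175 -0.25:166,146,175 -0.20:166,146,175 -0.15:166,146,175 -0.10:166,146,175 -0.05:166,146,175 0.00:167,146,175 0.05:167,146,175 0.10:167,146,175 0.15:167,146,175 0.20:167,146,175 0.25:167,146,175 0.30:167,146,175 0.35:166,146,175 0.40:165,146,175 0.45:159,142,173 0.50:144,129,170 0.55:125,112,167 0.60:125,114,172 0.65:143,130,182 0.70:148,140,185 0.75:132,140,180 0.80:105,129,168 0.85:94,114,160 0.90:127,123,166 0.95:160,137,173 1.00:174,142,176 1.05:179,144,177 1.10:180,145,177 1.15:181,145,177 1.20:182,145,177 1.25:182,145,177 1.30:182,144,177
pick 0.92 [[0.5128, -0.2016], [0.5247, -0.3583], [0.5114, -0.3594], [0.4979, -0.2028]] [ 0.5117 -0.2805]
rest 0.69 [[0.3649, -0.2554], [0.3675, -0.4024], [0.3026, -0.3976], [0.2929, -0.2489]] [ 0.332  -0.3261]
rest 0.62 [[0.5423, -0.188], [0.5546, -0.3769], [0.4853, -0.3831], [0.4635, -0.1949]] [ 0.5114 -0.2857]
scene [('pick', 0.89, [216.8, 283.7]), ('pick', 0.44, [398.4, 194.1])]
top [('pick', 0.52, [432.6, 259.3])]
28.3833 [ 0.51453835 -0.29948466  0.20242836] 0.039447369122111345 [0.24061865 0.81926462 0.34862267]
```

The pick's outline matches its original position within about 1 mm, and the pointer is at about 0.71. I'll hand it in.

```bash
python3 -c "
from station import *
print(job_done())"
```

```text
the job is handed in; nothing more can be done
None
```

I turned the eye with the pick until its pointer sat mid-green (about 0.71 rad). The pick is back in its notches within about 1 mm of where it lay, and I handed the job in at about 28 s; no verdict came back.

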